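# Hold the amber reference glass in the finish comparator's light path

### The job

To calibrate the finish colour comparator, first push its lamp switch (the lever with the red ball) fully over to the on side, away from the robot. Then pick up the amber reference glass by its two white frosted faces only, never touching its clear polished faces, and hold it upright in mid-air in the light path between the green lamp house and the black receiver, its clear window centred on the light and its clear faces looking squarely at the two lenses, touching nothing but the gripper. Finish while still holding it there, steady; leave the switch on, and do not tip the amber glass over or disturb the other two glasses or the oil bottle and wax jar.

Things in the scene. Friction and masses are not known exactly. Their poses are not given: they have to be found in the camera images.
- amber_glass: solid amber glass shaped like a cuvette: clear polished block 26 (x) x 22 (y) x 70 mm high, a white frosted panel 22 wide (x), 2 thick, 70 high raised on each of the +y and -y sides (26 mm across them); black cap 18 x 16 x 4 on top. Bare +x and -x faces are the clear ones. About 110 g, upright on the tray. Origin at the centre of its underside, z up. Grip along its y, in the upper half
- amber_glass_window (a point): centre of the amber glass's clear window, on its axis 22 mm above its underside: the point that the light must pass through; axes as the glass's
- green_glass: reference glass like amber_glass in shape, size and frame, but green; a bystander, stands on the tray
- smoke_glass: reference glass like amber_glass in shape, size and frame, but smoky grey; a bystander, stands on the tray
- tray: fixed cork pad 90 (x) x 260 (y) x 8 mm thick; origin at the centre of its underside. The three glasses stand on it in any order, about 90 mm apart in a row along its y, each turned up to 0.6 rad from the tray's axes
- comparator: fixed colour comparator: dark base plate 110 (x) x 285 (y -110 to 175) x 12 mm, origin at its underside below the middle of the light path. Light runs along its y. Green lamp house: x -35 to 35, y 42 to 112, top at 95 mm. Black receiver: x -30 to 30, y -42 to -102, top at 92. Each has a brass-ringed lens 3 mm proud facing the other; 84 mm of space between, open above. x points roughly away from the robot
- beam (a point): middle of the light path, halfway between lamp house and receiver, 65 mm above the bench, over a white line on the base plate; axes as the comparator's (light along y)
- lamp_switch (a joint): lamp lever angle, rad: 0 leaning towards the comparator's -x (off), 1.0 fully over to its +x (on, end stop), upright at 0.5; starts at 0 to 0.25, stays where left, needs about 1 N at the ball. Pivot on the comparator at x 0, y 145, z 34 mm, axis along y; a 10 mm thick rod carries a red ball, 26 mm diameter, centred 80 mm from the pivot
- lamp_switch_tip (a point): centre of the red ball on the lamp switch lever
- oil_bottle: amber oil bottle, 60 mm diameter, 150 mm high, upright; origin under its centre; bystander
- wax_jar: jar with brass lid, 72 mm diameter, 60 mm high; origin under its centre; bystander
Not all that is in view belongs to the job. Of the things that look like the amber_glass, the larger one is meant.

How it is judged:
By the outcome, as a careful person would: the job done as asked, in the order asked, and still so for the second after the job is handed in, while the arm keeps its last pose, push and grip.
It also fails if it takes over 61 s, if anything falls off the work surface, if the arm or the gripper's body presses on something with over 40 N, if the wrist force passes 120 N, or if a joint passes its speed limit or range.

### The arm

A 6-joint arm with a two-finger parallel gripper is mounted at the origin on the work surface. World frame = base frame: x ahead of the robot, y to its left, z up, the work surface at z = 0. Lengths are in m, angles in rad, forces in N, time in s.
With the tool pointing down it reaches from about 0.275 to 0.85 m from the base axis. Payload 5.2 kg.
Tool frame: the origin (TCP) lies at the very end of the fingers, on their centre line; the grasp point (between the pads) lies 19 mm behind it; z points along the fingers, x is the direction in which the jaws open and shut, and the axes are right-handed (so a half turn about z gives the same grasp; the last joint's range is limited). The gripper opens to 85 mm and grips with 20 to 120 N. Pads are 22 mm wide; open, the fingers measure 114 mm over their backs; the gripper's body (76 mm by 85 mm) begins 54 mm behind the grasp point. The pads swing forward as they close: fully open they stand 13 mm farther back than shut.
Start: joints at [-1.486, 0.259, 1.535, -0, 1.348, -0.203], TCP at [0.156, -0.527, 0.231] pointing down, gripper open.
Joint ranges: [-3.14, 3.14], [-0.91, 2.08], [0.19, 2.58], [-1.22, 4.36], [0.22, 2.71], [-3.12, 3.12]. Speed limits (rad/s): [2.57, 2.57, 3.14, 3.14, 3.14, 3.14].

### API

Orientations are given as a unit quaternion [w, x, y, z].
In Python, from workcell import sensors, read_camera, calibration, close_job gives the robot as it stands.
- The arm moves only by the tool drive_tool, never from a script. Its argument "moves" is a list of rows, each an object of numbers: "x", "y", "z": the shift along the tool's x, y, z in m; "yaw": the turn about the tool's z in rad; "gripper": the closure, from -1 (fully open) to 1 (shut). In form: [{"x": .., "y": .., "z": .., "yaw": .., "gripper": ..}, ...]. A call has 1 to 20 rows; each row shifts and turns the commanded pose from where the row before left it, along the tool's axes as they then stand; what a row does not reach is not made up. A row lasts 1/10 s, in which the tool goes at most 50 mm and 8.59 degrees, less where a joint would pass 70% of its speed; a pose out of reach is approached as far as the arm can. A call is refused whole if a number of a shift passes 0.05 or a number of a turn 0.15, either way. A call with a gripper value outside its range is refused whole. The fingers move at their own pace and stop on an object; "newtons" is the grip in N (left out, the last holds). Time passes only in rows, so rows that do not move let the fingers close. It gives the time, the measured TCP pose, the force and the opening at its end, in the units of the state.
- sensors.observe(): the state, without advancing time (a new reading comes with each control period).
- read_camera(name): name is "scene" or "top" or "wrist"; returns (picture, depth): 400x640x3 uint8, red, green, blue; 400x640 float32, m along the optical axis (not along the pixel's ray), 0 where there is no reading.
- calibration(name): a dict with "fx", "fy", "cx", "cy" (pixels), "k1" (the pictures are not rectified: a ray, as slopes to the right and down, at radius r is drawn at 1 + k1 r^2 times it, then the intrinsics apply), "rvec" (rotation vector, rad) and "tvec" (3), from world to camera coordinates, as OpenCV has them. Camera axes: x right, y down, z forward; pixel columns grow to the right and rows downward; lengths in m; the calibration is good to about 2 mm. A picture is of the moment at which its call begins: read the wrist's pose just before it. calibration takes no time and is no camera call; for the wrist camera it gives the pose at the moment of the call.
- close_job(): hands the job in, once; it reports no verdict.
The state is a dict: "time_s": time; "q": joint angles; "dq": joint speeds; "tau": joint torques, N m; "tool_pos": TCP position; "eef_rot": TCP orientation; "wrist_force": force on the tool from outside, world axes, zero at the start; "torque": the same for the moment, N m; "gripper_width": finger opening in m.
Only numpy, scipy, OpenCV 4.12 (cv2) and the standard library are available. Lean on these libraries where they do the work, as an engineer would, in place of code of your own. Each camera call takes 0.05 s, during which the arm holds its last target. There are 200 camera calls.

## Working session

There is one attempt and no reset: what is moved stays moved. The work goes in short steps, Python scripts to look and compute and a tool call to move; the robot and the scene stay as the last step left them, time stands still between calls to the robot, and variables do not carry over. Pictures are saved under pics/ and viewed, about 8 in all and at most 12, crops included, and the job is handed in when it is done.

Besides the shell and the picture viewer there is one more tool, called after "Call:" as a command line: name --argument value ..., lists and objects as JSON in quotes. drive_tool: Moves the arm, as the interface text tells. Its arguments: {"type":"object","properties":{"moves":{"type":"array","items":{"type":"object","properties":{"x":{"type":"number"},"y":{"type":"number"},"z":{"type":"number"},"yaw":{"type":"number"},"gripper":{"type":"number"}}}},"newtons":{"type":"number"}},"required":["moves"]}

```bash
ls; mkdir -p pics
cat > h.py <<'E'
import numpy as np, cv2
from scipy.spatial.transform import Rotation as R
from workcell import sensors, read_camera, calibration, close_job
def snap(n,f=None):
    c=calibration(n); p,d=read_camera(n)
    if f: cv2.imwrite('pics/'+f,cv2.cvtColor(p,cv2.COLOR_RGB2BGR))
    np.savez('/tmp/'+n+'.npz',p=p,d=d,**{k:np.array(v) for k,v in c.items()})
    return p,d,c
def load(n):
    z=np.load('/tmp/'+n+'.npz'); return z['p'],z['d'],{k:z[k] for k in z.files}
def rays(c,uv):
    uv=np.array(uv,float).reshape(-1,1,2)
    K=np.array([[c['fx'],0,c['cx']],[0,c['fy'],c['cy']],[0,0,1.]])
    n=cv2.undistortPoints(uv,K,np.array([float(c['k1']),0,0,0]))[:,0]
    M=cv2.Rodrigues(np.array(c['rvec'],float))[0]; t=np.array(c['tvec'],float).ravel()
    return -M.T@t, np.c_[n,np.ones(len(n))]@M     # origin, dirs (depth-scaled)
def onplane(c,uv,z):
    o,d=rays(c,uv); return o+d*((z-o[2])/d[:,2])[:,None]
def cloud(d,c,mask=None):
    m=d>0
    if mask is not None: m&=mask>0
    v,u=np.nonzero(m); o,r=rays(c,np.c_[u,v]); return o+r*d[v,u][:,None],np.c_[u,v]
def proj(c,P):
    K=np.array([[c['fx'],0,c['cx']],[0,c['fy'],c['cy']],[0,0,1.]])
    return cv2.projectPoints(np.array(P,float).reshape(-1,1,3),np.array(c['rvec'],float),np.array(c['tvec'],float),K,np.array([float(c['k1']),0,0,0]))[0][:,0]
E
python3 - <<'E'
from h import *
for n in('scene','top'):
    p,d,c=snap(n,n+'0.png'); print(n,{k:np.round(v,3) for k,v in c.items()}, rays(c,[[320,200]])[0])
s=sensors.observe(); print(s)
E
```

```text
pics
scene {'fx': np.float64(461.84), 'fy': np.float64(461.84), 'cx': np.float64(315.207), 'cy': np.float64(203.447), 'k1': np.float64(0.002), 'rvec': array([ 1.71 ,  1.726, -0.788]), 'tvec': array([ 0.008, -0.339,  1.643])} [1.45977515 0.01129446 0.8257085 ]
top {'fx': np.float64(480.047), 'fy': np.float64(480.047), 'cx': np.float64(320.493), 'cy': np.float64(192.439), 'k1': np.float64(-0.07), 'rvec': array([ 2.167, -2.174,  0.104]), 'tvec': array([0.006, 0.637, 1.182])} [0.51874886 0.00188695 1.23890579]
{'time_s': 0.1, 'q': array([-1.48580886e+00,  2.59292814e-01,  1.53597900e+00,  2.94037329e-05,
        1.34799944e+00, -2.02811941e-01]), 'dq': array([-0.00058724, -0.00079334, -0.00195245,  0.00184335, -0.00077054,
        0.00025418]), 'tau': array([ 5.55718707e-04, -4.46972430e+01, -2.91247505e+01, -3.87429654e-04,
        6.33654548e-03,  8.57875136e-06]), 'tool_pos': array([ 0.15609869, -0.52688962,  0.23054346]), 'eef_rot': array([-6.36910223e-04,  8.01197751e-01, -5.98399081e-01, -5.46786183e-04]), 'wrist_force': array([0.15281624, 0.31842085, 0.40815679]), 'torque': array([-0.01642399, -0.04699456, -0.02409832]), 'gripper_width': 0.08538674535610284}
```

View pics/top0.png

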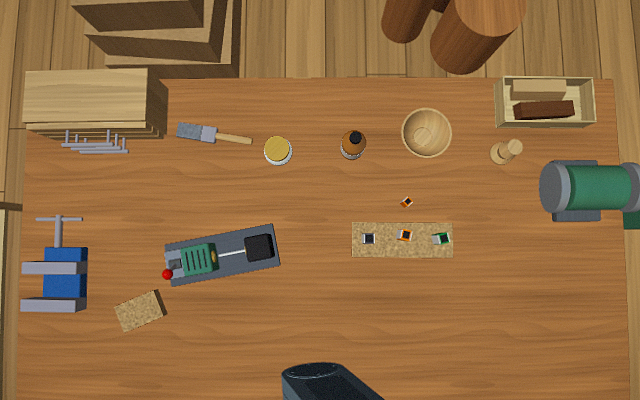

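View pics/scene0.png

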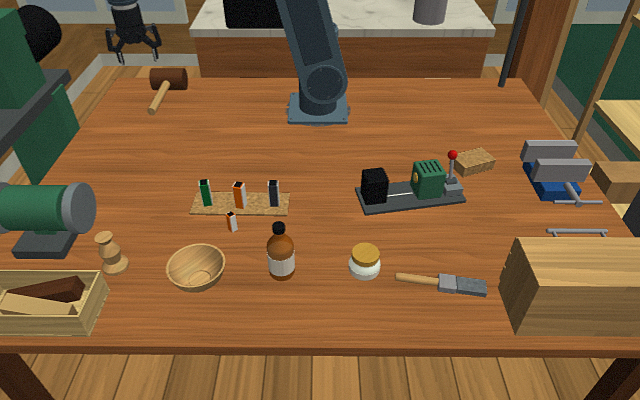

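The top view shows the comparator at about (225,255), with its red ball at (167,274). The tray holds smoke (369,239), amber (405,235) and green (441,238) glasses; a smaller amber look-alike stands off the tray at (406,202). The scene view agrees, and the lever stands towards the robot.

```bash
cat > m.py <<'E'
from h import *
p,d,c=load('top'); hsv=cv2.cvtColor(p,cv2.COLOR_RGB2HSV)
P,uv=cloud(d,c); 
def rect(Q):
    r=cv2.minAreaRect((Q[:,:2]*1000).astype(np.float32)); return np.round(r[0],1),np.round(r[1],1),round(r[2],1)
inr=lambda a,b,e,f:(uv[:,0]>a)&(uv[:,0]<b)&(uv[:,1]>e)&(uv[:,1]<f)
C=inr(150,290,215,292)
print('plate',rect(P[C&(P[:,2]>.006)&(P[:,2]<.05)&(uv[:,0]>176)]))
print('lamp/rec top',[rect(P[C&m]) for m in((P[:,2]>.086)&(uv[:,0]<222)&(uv[:,0]>180),(P[:,2]>.08)&(uv[:,0]>235))])
T=inr(340,465,210,265); print('tray',rect(P[T&(P[:,2]>.004)]),np.median(P[T&(P[:,2]>.004)&(P[:,2]<.02)][:,2]))
for n,a,b in(('smoke',355,383),('amber',393,419),('green',428,456)):
    Q=P[inr(a,b,222,256)&(P[:,2]>.065)]; print(n,len(Q),Q.mean(0)*1000,rect(Q))
red=((hsv[...,0]<6)|(hsv[...,0]>174))&(hsv[...,1]>180)&(hsv[...,2]>90)
for n in('top','scene'):
    p,d,c=load(n); hsv=cv2.cvtColor(p,cv2.COLOR_RGB2HSV)
    red=((hsv[...,0]<6)|(hsv[...,0]>174))&(hsv[...,1]>180)&(hsv[...,2]>90)
    k,l,st,ce=cv2.connectedComponentsWithStats(red.astype(np.uint8)); i=1+st[1:,4].argmax()
    Q,_=cloud(d,c,l==i); o,r=rays(c,[ce[i]]); print(n,st[i],ce[i],Q.mean(0), o,r[0])
p,d,c=load('top')
cv2.imwrite('pics/crop.png',np.hstack([cv2.resize(cv2.cvtColor(x,cv2.COLOR_RGB2BGR),(400,400),interpolation=3) for x in(p[205:275,375:445],p[215:295,155:235])]))
E
python3 m.py
```

```text
plate (array([483.8, 229.9]), array([191.3, 289.6]), 0.1)
lamp/rec top [(array([471.7, 299.9]), array([68.5, 71.4]), 10.5), (array([499.6, 156. ]), array([59.9, 62.5]), 10.9)]
tray (array([ 523. , -206.3]), array([317. , 135.9]), 89.6) 0.008455210919513179
smoke 125 [ 521.77644436 -111.39245193   79.38773787] (array([ 521.6, -111.8]), array([26.2, 24.1]), 89.7)
amber 124 [ 529.35442478 -200.27554793   79.66163623] (array([ 529.4, -201.2]), array([26.5, 25.9]), 77.4)
green 133 [ 520.03608426 -289.83556035   79.27375835] (array([ 520. , -291.3]), array([25.9, 27.5]), 12.4)
top [162 269  10  11  82] [166.70731707 273.91463415] [0.43908843 0.36203703 0.12141136] [0.51874886 0.00188695 1.23890579] [-0.07208511  0.32589843 -1.01120226]
scene [449 150   8   9  60] [452.46666667 154.13333333] [0.44661384 0.36139726 0.11605007] [1.45977515 0.01129446 0.8257085 ] [-0.82645651  0.28559025 -0.57888233]
```

View pics/crop.png

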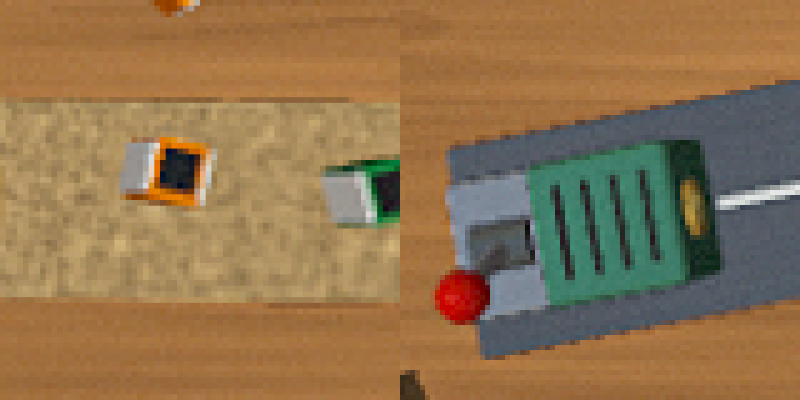

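Call:
drive_tool --moves '[{"yaw":-0.1475,"z":-0.007,"gripper":1},{"yaw":-0.1475,"z":-0.007,"gripper":1},{"yaw":-0.1475,"z":-0.007,"gripper":1},{"yaw":-0.1475,"z":-0.007,"gripper":1},{"yaw":-0.1475,"z":-0.007,"gripper":1},{"yaw":-0.1475,"z":-0.007,"gripper":1},{"yaw":-0.1475,"z":-0.007,"gripper":1},{"yaw":-0.1475,"z":-0.007,"gripper":1},{"yaw":-0.1475,"z":-0.007,"gripper":1},{"yaw":-0.1475,"z":-0.007,"gripper":1},{"x":0.035,"y":-0.0265},{"x":0.035,"y":-0.0265},{"x":0.035,"y":-0.0265},{"x":0.035,"y":-0.0265},{"x":0.035,"y":-0.0265},{"x":0.035,"y":-0.0265},{"x":0.035,"y":-0.0265},{"x":0.035,"y":-0.0265},{"x":0.035,"y":-0.0265},{"x":0.035,"y":-0.0265}]'

```text
invalid input at $.moves[0]: expected keys x, y, z, yaw, gripper
```

Call:
drive_tool --moves '[{"x":0,"y":0,"yaw":-0.1475,"z":-0.007,"gripper":1},{"x":0,"y":0,"yaw":-0.1475,"z":-0.007,"gripper":1},{"x":0,"y":0,"yaw":-0.1475,"z":-0.007,"gripper":1},{"x":0,"y":0,"yaw":-0.1475,"z":-0.007,"gripper":1},{"x":0,"y":0,"yaw":-0.1475,"z":-0.007,"gripper":1},{"x":0,"y":0,"yaw":-0.1475,"z":-0.007,"gripper":1},{"x":0,"y":0,"yaw":-0.1475,"z":-0.007,"gripper":1},{"x":0,"y":0,"yaw":-0.1475,"z":-0.007,"gripper":1},{"x":0,"y":0,"yaw":-0.1475,"z":-0.007,"gripper":1},{"x":0,"y":0,"yaw":-0.1475,"z":-0.007,"gripper":1},{"x":0.035,"y":-0.0265,"z":0,"yaw":0,"gripper":1},{"x":0.035,"y":-0.0265,"z":0,"yaw":0,"gripper":1},{"x":0.035,"y":-0.0265,"z":0,"yaw":0,"gripper":1},{"x":0.035,"y":-0.0265,"z":0,"yaw":0,"gripper":1},{"x":0.035,"y":-0.0265,"z":0,"yaw":0,"gripper":1},{"x":0.035,"y":-0.0265,"z":0,"yaw":0,"gripper":1},{"x":0.035,"y":-0.0265,"z":0,"yaw":0,"gripper":1},{"x":0.035,"y":-0.0265,"z":0,"yaw":0,"gripper":1},{"x":0.035,"y":-0.0265,"z":0,"yaw":0,"gripper":1},{"x":0.035,"y":-0.0265,"z":0,"yaw":0,"gripper":1}]'

```text
time_s: 2.1
tool_pos: [0.4499, -0.1988, 0.3011]
eef_rot: [-0.0, 0.995, 0.096, -0.0]
wrist_force: [0.2, -0.3, -0.6]
gripper_width: 0.0001
```

```bash
cat >> h.py <<'E'
def plan(x,y,z,ang):
    s=sensors.observe(); w,a,b,cc=s['eef_rot']; M=R.from_quat([a,b,cc,w]).as_matrix()
    cur=np.arctan2(M[1,0],M[0,0]); dy=(ang-cur+np.pi)%(2*np.pi)-np.pi
    X=np.array([np.cos(ang),np.sin(ang)]); Y=np.array([X[1],-X[0]]); d=np.array([x,y,z])-s['tool_pos']
    print('cur ang %.4f pos %s tilt z %s; tool yaw %.4f then x %.4f y %.4f z %.4f'%(cur,np.round(s['tool_pos'],4),np.round(M[:,2],4),-dy,d[:2]@X,d[:2]@Y,-d[2]), 'F',np.round(s['wrist_force'],1),'w',round(s['gripper_width'],4),'t',round(s['time_s'],2))
E
python3 - <<'E'
from h import *
snap('wrist','w1.png'); plan(.3947,.3555,.3,.1915)
E
```

```text
cur ang 0.1958 pos [ 0.4534 -0.1937  0.3011] tilt z [ 0.0029  0.0044 -1.    ]; tool yaw 0.0043 then x 0.0469 y -0.5503 z 0.0011 F [ 2.4  3.6 -0.2] w -0.0004 t 2.15
```

View pics/w1.png

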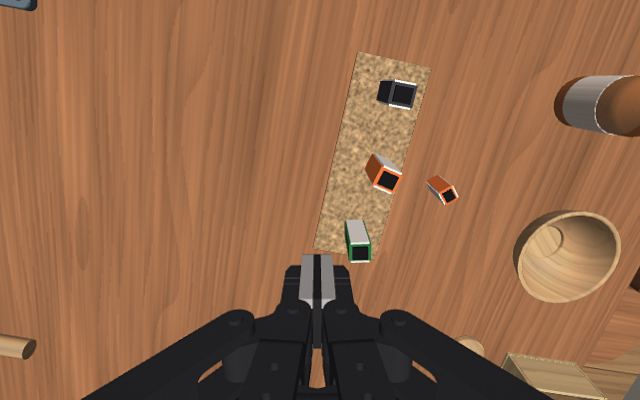

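The wrist view shows the amber glass at (383,178) on the tray, with its clear orange face towards −x. Its frosted edges are at ±y and the small look-alike is at (442,190).

Call:
drive_tool --moves '[{"x":0.004,"y":-0.0459,"z":0,"yaw":0,"gripper":1},{"x":0.004,"y":-0.0459,"z":0,"yaw":0,"gripper":1},{"x":0.004,"y":-0.0459,"z":0,"yaw":0,"gripper":1},{"x":0.004,"y":-0.0459,"z":0,"yaw":0,"gripper":1},{"x":0.004,"y":-0.0459,"z":0,"yaw":0,"gripper":1},{"x":0.004,"y":-0.0459,"z":0,"yaw":0,"gripper":1},{"x":0.004,"y":-0.0459,"z":0,"yaw":0,"gripper":1},{"x":0.004,"y":-0.0459,"z":0,"yaw":0,"gripper":1},{"x":0.004,"y":-0.0459,"z":0,"yaw":0,"gripper":1},{"x":0.004,"y":-0.0459,"z":0,"yaw":0,"gripper":1},{"x":0.004,"y":-0.0459,"z":0,"yaw":0,"gripper":1},{"x":0.004,"y":-0.0459,"z":0,"yaw":0,"gripper":1},{"x":0,"y":0,"z":0,"yaw":0,"gripper":1},{"x":0,"y":0,"z":0,"yaw":0,"gripper":1},{"x":0,"y":0,"z":0,"yaw":0,"gripper":1}]'

```text
time_s: 3.65
tool_pos: [0.3912, 0.3484, 0.301]
eef_rot: [0.0, 0.995, 0.096, -0.0]
wrist_force: [0.3, -0.0, 0.0]
gripper_width: -0.0002
```

Run:
```python
from h import *
snap('wrist','w2.png'); plan(.3947,.3555,.092,.1915)
```

```text
cur ang 0.1906 pos [0.3914 0.3481 0.3012] tilt z [-4.e-04 -7.e-04 -1.e+00]; tool yaw -0.0009 then x 0.0046 y -0.0066 z 0.2092 F [ 0.6 -0.1  0.8] w 0.0002 t 3.7
```

View pics/w2.png

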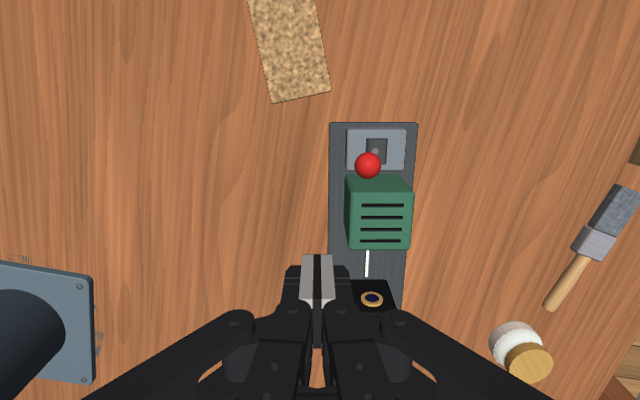

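The red ball is at (368,165) and the base plate lies parallel to the image columns, so the tool yaw matches. The fingertips have clear space on the robot side, so I'll descend and push.

Call:
drive_tool --moves '[{"x":0,"y":-0.001,"z":0.035,"yaw":0,"gripper":1},{"x":0,"y":-0.001,"z":0.035,"yaw":0,"gripper":1},{"x":0,"y":-0.001,"z":0.035,"yaw":0,"gripper":1},{"x":0,"y":-0.001,"z":0.035,"yaw":0,"gripper":1},{"x":0,"y":-0.001,"z":0.035,"yaw":0,"gripper":1},{"x":0,"y":-0.001,"z":0.033,"yaw":0,"gripper":1},{"x":0,"y":0,"z":0,"yaw":0,"gripper":1},{"x":0.008,"y":0,"z":0,"yaw":0,"gripper":1},{"x":0.008,"y":0,"z":0,"yaw":0,"gripper":1},{"x":0.008,"y":0,"z":0,"yaw":0,"gripper":1},{"x":0.008,"y":0,"z":0,"yaw":0,"gripper":1},{"x":0.008,"y":0,"z":0,"yaw":0,"gripper":1},{"x":0.008,"y":0,"z":0,"yaw":0,"gripper":1},{"x":0.008,"y":0,"z":0,"yaw":0,"gripper":1},{"x":0.006,"y":0,"z":0,"yaw":0,"gripper":1},{"x":0,"y":0,"z":0,"yaw":0,"gripper":1}]'

```text
time_s: 5.3
tool_pos: [0.4519, 0.3672, 0.0931]
eef_rot: [-0.0, 0.995, 0.096, 0.0]
wrist_force: [-0.1, -0.3, 0.4]
gripper_width: 0.0001
```

```bash
cat > lev.py <<'E'
from h import *
p,d,c=snap('top'); hsv=cv2.cvtColor(p,cv2.COLOR_RGB2HSV)
ro,rs=[],[]
for n in('top','scene'):
    p,d,c=snap(n); hsv=cv2.cvtColor(p,cv2.COLOR_RGB2HSV)
    red=((hsv[...,0]<6)|(hsv[...,0]>174))&(hsv[...,1]>180)&(hsv[...,2]>90)
    k,l,st,ce=cv2.connectedComponentsWithStats(red.astype(np.uint8)); i=1+st[1:,4].argmax()
    o,r=rays(c,[ce[i]]); print(n,st[i][4],onplane(c,ce[i],.105).round(4)); ro.append(o);rs.append(r[0]/np.linalg.norm(r))
A=sum(np.eye(3)-np.outer(u,u) for u in rs); b=sum((np.eye(3)-np.outer(u,u))@o for u,o in zip(rs,ro))
P=np.linalg.solve(A,b); e=P[:2]-[.4861,.2255]; a=.1915
print('ball',P.round(4),'comp',e@[np.cos(a),np.sin(a)],e@[-np.sin(a),np.cos(a)])
plan(.4861,.2255,.082,.1915)
E
python3 lev.py
```

```text
top 40 [[0.4797 0.3698 0.105 ]]
scene 64 [[0.4723 0.3743 0.105 ]]
ball [0.4801 0.3698 0.1103] comp 0.021552292946352598 0.14280536949014924
cur ang 0.1920 pos [0.4507 0.367  0.0931] tilt z [-3.e-04 -2.e-04 -1.e+00]; tool yaw 0.0005 then x 0.0078 y 0.1457 z 0.0111 F [-0.2 -0.5  1.1] w -0.0 t 5.45
```

Call:
drive_tool --moves '[{"x":0.004,"y":0,"z":0,"yaw":0,"gripper":1},{"x":0.004,"y":0,"z":0,"yaw":0,"gripper":1},{"x":0.004,"y":0,"z":0,"yaw":0,"gripper":1},{"x":0.004,"y":0,"z":0,"yaw":0,"gripper":1},{"x":0.001,"y":0,"z":0,"yaw":0,"gripper":1},{"x":0,"y":0,"z":0,"yaw":0,"gripper":1}]'

```text
time_s: 6.05
tool_pos: [0.468, 0.3704, 0.0933]
eef_rot: [-0.0, 0.995, 0.096, 0.0]
wrist_force: [-0.3, 0.5, 0.3]
gripper_width: -0.0003
```

Call:
drive_tool --moves '[{"x":0.001,"y":0,"z":0,"yaw":0,"gripper":1},{"x":0,"y":0,"z":0,"yaw":0,"gripper":1}]'

```text
time_s: 6.25
tool_pos: [0.4685, 0.3705, 0.0933]
eef_rot: [0.0, 0.995, 0.096, 0.0]
wrist_force: [-0.1, -0.9, 0.3]
gripper_width: -0.0003
```

Call:
drive_tool --moves '[{"x":0.001,"y":0,"z":0,"yaw":0,"gripper":1},{"x":0,"y":0,"z":0,"yaw":0,"gripper":1}]'

```text
time_s: 6.45
tool_pos: [0.4695, 0.3707, 0.0933]
eef_rot: [0.0, 0.995, 0.096, -0.0]
wrist_force: [-0.6, 0.4, -1.4]
gripper_width: 0.0
```

Call:
drive_tool --moves '[{"x":0.0015,"y":0,"z":0,"yaw":0,"gripper":1},{"x":0,"y":0,"z":0,"yaw":0,"gripper":1}]'

```text
time_s: 6.65
tool_pos: [0.4701, 0.3708, 0.0931]
eef_rot: [0.0, 0.995, 0.096, -0.001]
wrist_force: [-4.1, -0.0, 0.2]
gripper_width: -0.0
```

Call:
drive_tool --moves '[{"x":0.0015,"y":0,"z":0,"yaw":0,"gripper":1},{"x":0,"y":0,"z":0,"yaw":0,"gripper":1}]'

```text
time_s: 6.85
tool_pos: [0.4704, 0.3709, 0.093]
eef_rot: [0.0, 0.995, 0.096, -0.002]
wrist_force: [-8.1, -0.6, 4.0]
gripper_width: -0.0002
```

```bash
python3 lev.py
```

```text
top 47 [[0.4965 0.3718 0.105 ]]
scene 69 [[0.4988 0.3742 0.105 ]]
ball [0.4966 0.3738 0.1031] comp 0.038501161600927175 0.14355997751802838
cur ang 0.1923 pos [0.4704 0.3709 0.093 ] tilt z [-0.0039 -0.0013 -1.    ]; tool yaw 0.0008 then x -0.0123 y 0.1457 z 0.0110 F [-7.8 -1.7  3.4] w -0.0001 t 7.0
```

The lever is at its end stop: the contact force rose to 8 N and the ball is at comparator x = 38.5 mm (expected 38.4). I'll back off and look at the comparator on the way to the tray.

Call:
drive_tool --moves '[{"x":-0.01,"y":0,"z":0,"yaw":0,"gripper":1},{"x":-0.025,"y":0,"z":0,"yaw":0,"gripper":1},{"x":-0.02,"y":0,"z":-0.03,"yaw":0,"gripper":1},{"x":0,"y":0,"z":-0.045,"yaw":0,"gripper":-1},{"x":0,"y":0,"z":-0.045,"yaw":0,"gripper":-1},{"x":0,"y":0,"z":-0.045,"yaw":0,"gripper":-1},{"x":0,"y":0,"z":-0.042,"yaw":0,"gripper":-1},{"x":0,"y":0.04,"z":0,"yaw":0,"gripper":-1},{"x":0,"y":0.04,"z":0,"yaw":0,"gripper":-1},{"x":0,"y":0.04,"z":0,"yaw":0,"gripper":-1},{"x":0,"y":0.04,"z":0,"yaw":0,"gripper":-1},{"x":0,"y":0.04,"z":0,"yaw":0,"gripper":-1},{"x":0,"y":0.04,"z":0,"yaw":0,"gripper":-1},{"x":0,"y":0.04,"z":0,"yaw":0,"gripper":-1},{"x":0,"y":0,"z":0,"yaw":0,"gripper":-1},{"x":0,"y":0,"z":0,"yaw":0,"gripper":-1},{"x":0,"y":0,"z":0,"yaw":0,"gripper":-1}]'

```text
time_s: 8.7
tool_pos: [0.4719, 0.0866, 0.3005]
eef_rot: [-0.0, 0.995, 0.096, 0.001]
wrist_force: [-0.2, 0.0, -0.4]
gripper_width: 0.0859
```

```bash
cat > comp.py <<'E'
from h import *
from lev import P
p,d,c=snap('wrist','w3.png'); Q,uv=cloud(d,c); a=.1915
O=np.array([.4861,.2255]); e=Q[:,:2]-O; L=np.c_[e@[np.cos(a),np.sin(a)],e@[-np.sin(a),np.cos(a)],Q[:,2]]
b=(abs(L[:,0])<.08)&(L[:,1]>-.14)&(L[:,1]<.2)
def rect(m):
    q=L[m]*1000; print(m.sum(),'ext x',np.percentile(q[:,0],[1,99]).round(1),'y',np.percentile(q[:,1],[1,99]).round(1),'z',np.median(q[:,2]).round(1),np.round(cv2.minAreaRect(q[:,:2].astype(np.float32)),1) if 0 else cv2.minAreaRect(q[:,:2].astype(np.float32)))
rect(b&(L[:,2]>.005)&(L[:,2]<.02))
rect(b&(L[:,2]>.09)&(L[:,2]<.1)&(L[:,1]>.03)&(L[:,1]<.118))
rect(b&(L[:,2]>.087)&(L[:,2]<.098)&(L[:,1]<-.03))
w=(p.min(2)>190).ravel()[(d>0).ravel()]&b&(L[:,2]<.02)&(abs(L[:,0])<.02)&(abs(L[:,1])<.04); q=L[w]; print('white line',w.sum(),q.mean(0),np.polyfit(q[:,1],q[:,0],1))
plan(.45,-.2,.3,1.35)
E
python3 comp.py
```

```text
top 79 [[0.4961 0.3761 0.105 ]]
scene 66 [[0.4985 0.3741 0.105 ]]
ball [0.4959 0.3758 0.1032] comp 0.038278840332554395 0.14572198602161368
cur ang 0.1939 pos [0.4717 0.0871 0.3004] tilt z [ 5.e-04  1.e-04 -1.e+00]; tool yaw 0.0024 then x 0.0405 y -0.1332 z 0.2184 F [-0.   0.7  0. ] w 0.0853 t 8.85
8826 ext x [-53.6  54.7] y [-107.4   34.4] z 12.1 ((1.0064315795898438, -38.13475799560547), (110.91267395019531, 146.3236541748047), 0.157767653465271)Traceback (most recent call last):
  File "comp.py", line 9, in <module>
    rect(b&(L[:,2]>.09)&(L[:,2]<.1)&(L[:,1]>.03)&(L[:,1]<.118))
    ~~~~^^^^^^^^^^^^^^^^^^^^^^^^^^^^^^^^^^^^^^^^^^^^^^^^^^^^^^^
  File "comp.py", line 7, in rect
    q=L[m]*1000; print(m.sum(),'ext x',np.percentile(q[:,0],[1,99]).round(1),'y',np.percentile(q[:,1],[1,99]).round(1),'z',np.median(q[:,2]).round(1),np.round(cv2.minAreaRect(q[:,:2].astype(np.float32)),1) if 0 else cv2.minAreaRect(q[:,:2].astype(np.float32)))
                                       ~~~~~~~~~~~~~^^^^^^^^^^^^^^^
    return _quantile_unchecked(
        a, q, axis, out, overwrite_input, method, keepdims, weights)
    return _ureduce(a,
                    func=_quantile_ureduce_func,
    ...<5 lines>...
                    overwrite_input=overwrite_input,
                    method=method)
    r = func(a, **kwargs)
    result = _quantile(arr,
                       quantiles=q,
    ...<2 lines>...
                       out=out,
                       weights=wgt)
    slices_having_nans = np.isnan(arr[-1, ...])
                                  ~~~^^^^^^^^^
IndexError: index -1 is out of bounds for axis 0 with size 0
```

View pics/w3.png

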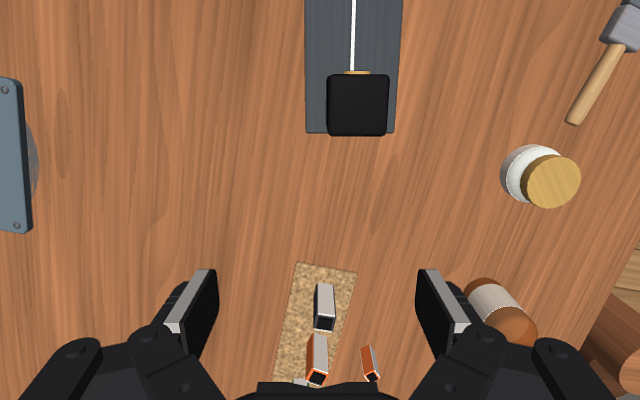

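The receiver's top is at (358,104), with the white line and lens above it at (353,35). The white line starts over the plate's middle; the glasses are at the bottom of the picture.

Call:
drive_tool --moves '[{"x":0,"y":0,"z":0,"yaw":-0.1445,"gripper":-1},{"x":0,"y":0,"z":0,"yaw":-0.1445,"gripper":-1},{"x":0,"y":0,"z":0,"yaw":-0.1445,"gripper":-1},{"x":0,"y":0,"z":0,"yaw":-0.1445,"gripper":-1},{"x":0,"y":0,"z":0,"yaw":-0.1445,"gripper":-1},{"x":0,"y":0,"z":0,"yaw":-0.1445,"gripper":-1},{"x":0,"y":0,"z":0,"yaw":-0.1445,"gripper":-1},{"x":0,"y":0,"z":0,"yaw":-0.1445,"gripper":-1},{"x":-0.032,"y":0.021,"z":0.006,"yaw":0,"gripper":-1},{"x":-0.032,"y":0.021,"z":0.006,"yaw":0,"gripper":-1},{"x":-0.032,"y":0.021,"z":0.006,"yaw":0,"gripper":-1},{"x":-0.032,"y":0.021,"z":0.006,"yaw":0,"gripper":-1},{"x":-0.032,"y":0.021,"z":0.006,"yaw":0,"gripper":-1},{"x":-0.032,"y":0.021,"z":0.006,"yaw":0,"gripper":-1},{"x":-0.032,"y":0.021,"z":0.006,"yaw":0,"gripper":-1},{"x":-0.032,"y":0.021,"z":0.006,"yaw":0,"gripper":-1},{"x":0,"y":0,"z":0,"yaw":0,"gripper":-1},{"x":0,"y":0,"z":0,"yaw":0,"gripper":-1},{"x":0,"y":0,"z":0,"yaw":0,"gripper":-1}]'

```text
time_s: 10.8
tool_pos: [0.5792, -0.1995, 0.2524]
eef_rot: [-0.0, 0.781, 0.625, 0.0]
wrist_force: [0.1, 0.3, 0.3]
gripper_width: 0.0853
```

```bash
sed -i "s/^from lev.*//; s/^p,d,c=snap('wrist','w3.png')/p,d,c=load('wrist')/; s/^rect(b&(L\[:,2\]>.09).*//; s/^plan.*//" comp.py; python3 comp.py
python3 - <<'E'
from h import *
p,d,c=snap('wrist','w4.png'); Q,uv=cloud(d,c)
m=(Q[:,2]>.066)&(abs(Q[:,0]-.529)<.04)&(abs(Q[:,1]+.2)<.04); q=Q[m]
print(m.sum(),q.mean(0),np.percentile(q[:,2],[5,50,95]),cv2.minAreaRect((q[:,:2]*1000).astype(np.float32)))
plan(.529,-.2,.25,1.35)
E
```

```text
8826 ext x [-53.6  54.7] y [-107.4   34.4] z 12.1 ((1.0064315795898438, -38.13475799560547), (110.91267395019531, 146.3236541748047), 0.157767653465271)
3755 ext x [-28.4  29.5] y [-102.8  -43.6] z 92.0 ((0.7536430358886719, -73.31810760498047), (60.08246612548828, 59.61747741699219), 0.21293029189109802)
white line 240 [ 0.00072956 -0.00038899  0.01272324] [-0.00059032  0.00072933]
5423 [ 0.5552302  -0.22178697  0.28476263] [0.07826045 0.32806852 0.33611216] ((542.0331420898438, -204.1114044189453), (71.76517486572266, 53.915191650390625), 89.98521423339844)
cur ang 1.3496 pos [ 0.5792 -0.1993  0.2527] tilt z [ 3.e-04  2.e-04 -1.e+00]; tool yaw -0.0004 then x -0.0116 y -0.0488 z 0.0027 F [ 0.2  1.  -0.6] w 0.0851 t 10.85
```

View pics/w4.png

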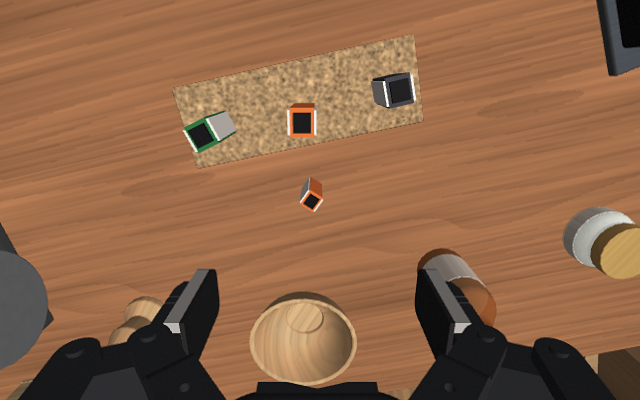

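```bash
cat > gl.py <<'E'
from h import *
p,d,c=load('wrist'); Q,uv=cloud(d,c)
m=(Q[:,2]>.066)&(Q[:,2]<.095)&(abs(Q[:,0]-.529)<.03)&(abs(Q[:,1]+.2)<.03); q=Q[m]
print(m.sum(),q.mean(0),np.percentile(q[:,2],[5,50,95]))
for zz in(.0745,.0785): 
    k=q[q[:,2]>zz]; print(len(k),cv2.minAreaRect((k[:,:2]*1000).astype(np.float32)))
# frosted white pixels at the top rim -> line fits on plane z=.078
w=(p.min(2).astype(int)>150)
for a,b in((285,297),(307,322)):
    v,u=np.nonzero(w[100:142,a:b]); 
    if len(u)>5:
        X=onplane(c,np.c_[u+a,v+100],.078)[:,:2]; mu=X.mean(0); dr=np.linalg.svd(X-mu)[2][0]; print(len(u),mu,np.degrees(np.arctan2(dr[1],dr[0])))
big=cv2.resize(cv2.cvtColor(p,cv2.COLOR_RGB2BGR)[90:150,270:340],(700,600),interpolation=0); cv2.imwrite('pics/g.png',big)
E
python3 gl.py
```

```text
865 [ 0.52930042 -0.20248716  0.07974906] [0.0768979  0.0790851  0.08311528]
838 ((530.1036376953125, -202.90480041503906), (25.281679153442383, 25.79868507385254), 77.0137710571289)
546 ((530.0228271484375, -202.8623046875), (25.169466018676758, 25.608179092407227), 77.21741485595703)
73 [ 0.52729046 -0.21418736] -13.696323477391086
75 [ 0.53260295 -0.1905622 ] -12.584341450499352
```

View pics/g.png

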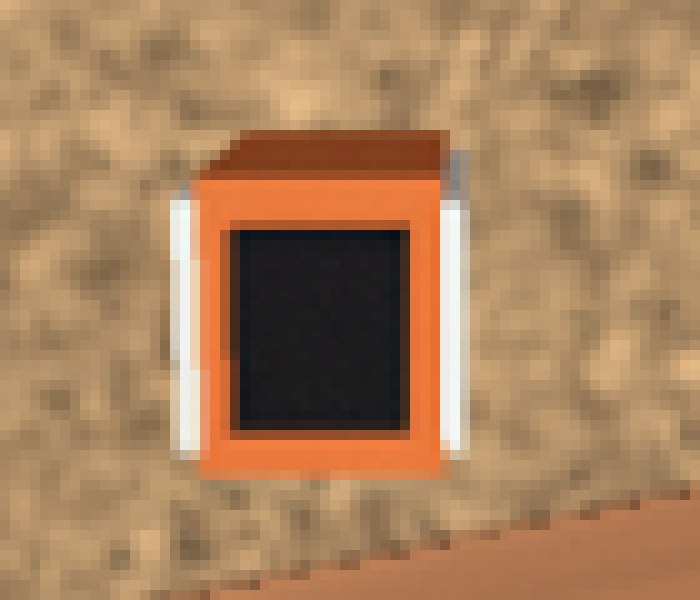

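Call:
drive_tool --moves '[{"x":-0.005,"y":-0.016,"z":0,"yaw":0.004,"gripper":-0.2},{"x":-0.005,"y":-0.016,"z":0,"yaw":0,"gripper":-0.2},{"x":-0.004,"y":-0.0153,"z":0,"yaw":0,"gripper":-0.2},{"x":0,"y":0,"z":0.03,"yaw":0,"gripper":-0.2},{"x":0,"y":0,"z":0.03,"yaw":0,"gripper":-0.2},{"x":0,"y":0,"z":0.03,"yaw":0,"gripper":-0.2},{"x":0,"y":0,"z":0.025,"yaw":0,"gripper":-0.2},{"x":0,"y":0,"z":0,"yaw":0,"gripper":-0.2},{"x":0,"y":0,"z":0,"yaw":0,"gripper":-0.2}]'

```text
time_s: 11.75
tool_pos: [0.5302, -0.2031, 0.1382]
eef_rot: [0.0, 0.782, 0.623, 0.0]
wrist_force: [0.3, 0.3, 0.8]
gripper_width: 0.0514
```

Run:
```python
from h import *
plan(.530,-.2025,.048,1.346)
p,d,c=snap('wrist','w5.png')
```

```text
cur ang 1.3453 pos [ 0.5302 -0.2031  0.1382] tilt z [ 4.e-04 -1.e-04 -1.e+00]; tool yaw -0.0007 then x 0.0005 y -0.0003 z 0.0902 F [0.3 0.3 0.8] w 0.0514 t 11.75
```

View pics/w5.png

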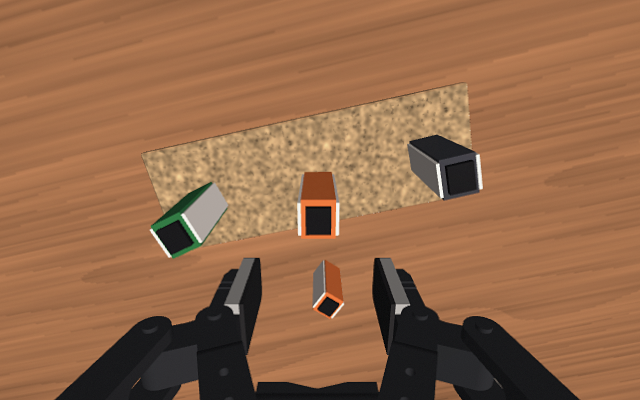

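The glass (319,218) is centred between the fingers (column 317) with its white sides facing the pads, and the neighbouring glasses are clear of the fingers.

Call:
drive_tool --moves '[{"x":0.0005,"y":0,"z":0.02,"yaw":0,"gripper":-0.2},{"x":0,"y":0,"z":0.02,"yaw":0,"gripper":-0.2},{"x":0,"y":0,"z":0.02,"yaw":0,"gripper":-0.2},{"x":0,"y":0,"z":0.015,"yaw":0,"gripper":-0.2},{"x":0,"y":0,"z":0.01,"yaw":0,"gripper":-0.2},{"x":0,"y":0,"z":0.005,"yaw":0,"gripper":-0.2},{"x":0,"y":0,"z":0,"yaw":0,"gripper":-0.2},{"x":0,"y":0,"z":0,"yaw":0,"gripper":-0.2}]' --newtons 30

```text
time_s: 12.6
tool_pos: [0.5307, -0.2038, 0.0483]
eef_rot: [0.001, 0.783, 0.623, 0.0]
wrist_force: [0.1, -0.5, 0.6]
gripper_width: 0.0511
```

Run:
```python
from h import *
plan(.530,-.2025,.048,1.346)
p,d,c=snap('wrist','w6.png')
```

```text
cur ang 1.3441 pos [ 0.5307 -0.2038  0.0483] tilt z [ 1.4e-03 -9.0e-04 -1.0e+00]; tool yaw -0.0019 then x 0.0011 y -0.0010 z 0.0003 F [ 0.1 -0.5  0.6] w 0.0511 t 12.6
```

View pics/w6.png

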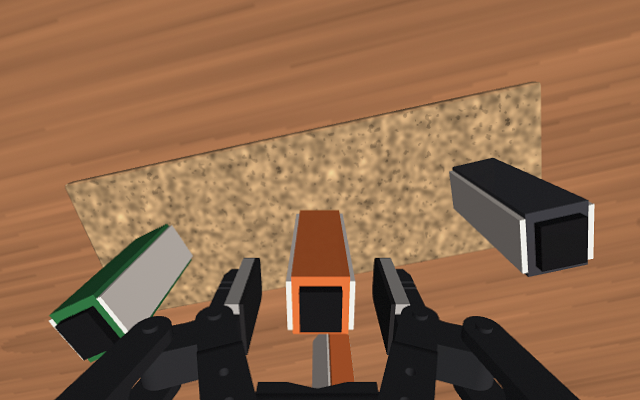

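The glass stands between the pads (320,300) with its white faces towards them. I'll nudge by 1 mm and close.

Call:
drive_tool --moves '[{"x":0.001,"y":-0.001,"z":0,"yaw":-0.002,"gripper":-0.2},{"x":0,"y":0,"z":0,"yaw":0,"gripper":1},{"x":0,"y":0,"z":0,"yaw":0,"gripper":1},{"x":0,"y":0,"z":0,"yaw":0,"gripper":1},{"x":0,"y":0,"z":0,"yaw":0,"gripper":1},{"x":0,"y":0,"z":0,"yaw":0,"gripper":1},{"x":0,"y":0,"z":0,"yaw":0,"gripper":1},{"x":0,"y":0,"z":0,"yaw":0,"gripper":1}]' --newtons 30

```text
time_s: 13.45
tool_pos: [0.5296, -0.2023, 0.0477]
eef_rot: [0.0, 0.782, 0.623, 0.0]
wrist_force: [-0.5, 0.6, 5.5]
gripper_width: 0.0256
```

Call:
drive_tool --moves '[{"x":0,"y":0,"z":-0.003,"yaw":0,"gripper":1},{"x":0,"y":0,"z":-0.007,"yaw":0,"gripper":1},{"x":0,"y":0,"z":-0.015,"yaw":0,"gripper":1},{"x":0,"y":0,"z":-0.025,"yaw":0,"gripper":1},{"x":0,"y":0,"z":-0.03,"yaw":0,"gripper":1},{"x":0,"y":0,"z":-0.03,"yaw":0,"gripper":1},{"x":0,"y":0,"z":-0.03,"yaw":0,"gripper":1},{"x":0,"y":0,"z":-0.03,"yaw":0,"gripper":1},{"x":0,"y":0,"z":-0.015,"yaw":0,"gripper":1},{"x":0,"y":0,"z":0,"yaw":0,"gripper":1},{"x":0,"y":0,"z":0,"yaw":0,"gripper":1}]'

```text
time_s: 14.55
tool_pos: [0.5289, -0.2021, 0.2318]
eef_rot: [-0.0, 0.782, 0.623, -0.0]
wrist_force: [0.6, -0.8, -2.4]
gripper_width: 0.0252
```

Run:
```python
from h import *
plan(.486,.225,.25,.194)
p,d,c=snap('wrist','w7.png')
```

```text
cur ang 1.3459 pos [ 0.5289 -0.2021  0.2318] tilt z [-6.e-04  3.e-04 -1.e+00]; tool yaw 1.1519 then x 0.0402 y -0.4273 z -0.0182 F [ 0.6 -0.8 -2.4] w 0.0252 t 14.55
```

View pics/w7.png

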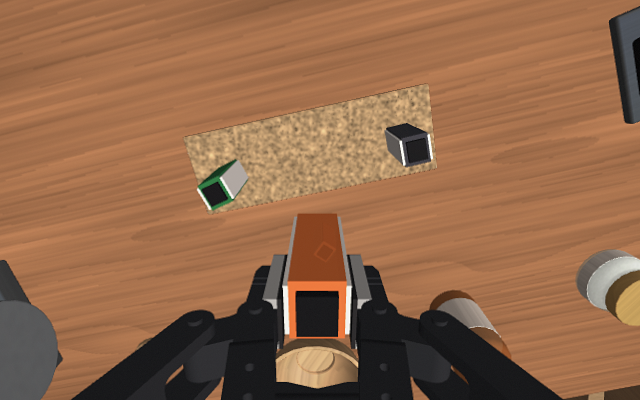

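The glass is lifted cleanly with an opening of 25.2 mm. Its white sides are on the pads and the green and smoke glasses still stand. Now I'll turn and carry it over the beam.

Call:
drive_tool --moves '[{"x":0,"y":0,"z":-0.0023,"yaw":0.144,"gripper":1},{"x":0,"y":0,"z":-0.0023,"yaw":0.144,"gripper":1},{"x":0,"y":0,"z":-0.0023,"yaw":0.144,"gripper":1},{"x":0,"y":0,"z":-0.0023,"yaw":0.144,"gripper":1},{"x":0,"y":0,"z":-0.0023,"yaw":0.144,"gripper":1},{"x":0,"y":0,"z":-0.0023,"yaw":0.144,"gripper":1},{"x":0,"y":0,"z":-0.0023,"yaw":0.144,"gripper":1},{"x":0,"y":0,"z":-0.0023,"yaw":0.144,"gripper":1}]'

```text
time_s: 15.4
tool_pos: [0.5285, -0.2018, 0.2487]
eef_rot: [-0.001, 0.996, 0.094, -0.002]
wrist_force: [0.3, -1.4, -0.5]
gripper_width: 0.0253
```

Call:
drive_tool --moves '[{"x":0.002,"y":-0.02,"z":0,"yaw":0,"gripper":1},{"x":0.003,"y":-0.03,"z":0,"yaw":0,"gripper":1},{"x":0.0035,"y":-0.037,"z":0,"yaw":0,"gripper":1},{"x":0.0035,"y":-0.037,"z":0,"yaw":0,"gripper":1},{"x":0.0035,"y":-0.037,"z":0,"yaw":0,"gripper":1},{"x":0.0035,"y":-0.037,"z":0,"yaw":0,"gripper":1},{"x":0.0035,"y":-0.037,"z":0,"yaw":0,"gripper":1},{"x":0.0035,"y":-0.037,"z":0,"yaw":0,"gripper":1},{"x":0.0035,"y":-0.037,"z":0,"yaw":0,"gripper":1},{"x":0.0035,"y":-0.037,"z":0,"yaw":0,"gripper":1},{"x":0.003,"y":-0.037,"z":0,"yaw":0,"gripper":1},{"x":0.003,"y":-0.03,"z":0,"yaw":0,"gripper":1},{"x":0.001,"y":-0.014,"z":0,"yaw":0,"gripper":1},{"x":0,"y":0,"z":0,"yaw":0,"gripper":1},{"x":0,"y":0,"z":0,"yaw":0,"gripper":1},{"x":0,"y":0,"z":0,"yaw":0,"gripper":1}]'

```text
time_s: 17.0
tool_pos: [0.4862, 0.2234, 0.2504]
eef_rot: [0.0, 0.995, 0.097, -0.0]
wrist_force: [0.4, -0.4, -0.5]
gripper_width: 0.0253
```

```bash
cat > chk.py <<'E'
from h import *
import sys
a=.194; O=np.array([.4867,.2251])
def loc(Q):
    e=Q[:,:2]-O; return np.c_[e@[np.cos(a),np.sin(a)],e@[-np.sin(a),np.cos(a)],Q[:,2]]*1000
plan(O[0],O[1],.082,a)
for n in('wrist','scene','top'):
    p,d,c=snap(n,'%s_%s.png'%(n,sys.argv[1])); Q,uv=cloud(d,c); L=loc(Q); hsv=cv2.cvtColor(p,cv2.COLOR_RGB2HSV)[uv[:,1],uv[:,0]]
    b=(abs(L[:,0])<80)&(L[:,1]>-140)&(L[:,1]<200)
    def rep(t,m):
        if m.sum()>15:
            q=L[m]; r=cv2.minAreaRect(q[:,:2].astype(np.float32)); print(n,t,m.sum(),'x',np.percentile(q[:,0],[2,98]).round(1),'y',np.percentile(q[:,1],[2,98]).round(1),'z',np.percentile(q[:,2],[2,50,98]).round(1),'rect',np.round(r[0],1),np.round(r[1],1),round(r[2],1))
    rep('plate',b&(L[:,2]>5)&(L[:,2]<20))
    rep('lamp',b&(L[:,2]>91)&(L[:,2]<99)&(L[:,1]>35)&(L[:,1]<118))
    rep('rec',b&(L[:,2]>88)&(L[:,2]<96)&(L[:,1]<-35))
    g=b&(abs(L[:,0])<30)&(abs(L[:,1])<30)&(hsv[:,0]>5)&(hsv[:,0]<18)&(hsv[:,1]>150)&(L[:,2]>25)
    rep('amber',g)
    if n!='top' and g.sum()>50:
        q=L[g]; q=q[abs(q[:,1]-np.median(q[:,1]))<25]
        for h in np.arange(q[:,2].min(),q[:,2].max(),12):
            s=q[(q[:,2]>=h)&(q[:,2]<h+12)]
            if len(s)>10: print('   z%.0f n%d x %s y %s'%(h,len(s),np.percentile(s[:,0],[3,97]).round(1),np.percentile(s[:,1],[3,50,97]).round(1)),np.polyfit(s[:,0],s[:,1],1).round(3))
E
python3 chk.py a
```

```text
cur ang 0.1935 pos [0.4862 0.2234 0.2504] tilt z [-6.e-04 -7.e-04 -1.e+00]; tool yaw -0.0005 then x 0.0008 y -0.0016 z 0.1684 F [ 0.4 -0.4 -0.5] w 0.0253 t 17.0
wrist plate 11312 x [-53.6  53.9] y [-99.  146.5] z [10.3 12.2 13.9] rect [-0.  22.8] [267.8 110.8] 89.8
wrist lamp 7361 x [-32.6  33.2] y [ 43.5 109.3] z [92.  95.1 96.8] rect [ 0.3 76.2] [69.5 69.8] 90.0
wrist rec 279 x [-29.3  29.7] y [-76.6 -43.2] z [88.1 91.1 93.1] rect [  0.2 -60.9] [59.6 36. ] 0.0
wrist amber 4503 x [-10.1  11. ] y [-12.8  12. ] z [214.7 267.4 281.9] rect [ 0.4 -1. ] [22.  27.4] 0.1
   z211 n324 x [-9.9 10.6] y [10.9 11.4 11.8] [1.000e-03 1.134e+01]
   z223 n389 x [-9.7 10.5] y [10.9 11.4 11.9] [2.00e-03 1.14e+01]
   z235 n473 x [-9.8 10.5] y [10.9 11.4 11.8] [ 0.    11.362]
   z247 n592 x [-9.6 10.5] y [10.9 11.4 12. ] [-3.0000e-03  1.1405e+01]
   z259 n724 x [-9.7 10.6] y [10.8 11.4 12. ] [1.0000e-03 1.1421e+01]
   z271 n1899 x [-10.  11.] y [-11.9  10.   11.9] [-0.02   6.298]
   z283 n47 x [-7.7  8.4] y [-9.7  1.   7.5] [0.231 0.836]
scene plate 1546 x [-47.2  57.6] y [-108.6  163. ] z [ 5.7 10.8 18
[... 374 characters left out ...]
 [-15.2 -13.8 -13.1] [-1.2000e-02 -1.3833e+01]
   z221 n17 x [-8.6 11. ] y [-15.2 -14.   -0.7] [  0.38  -12.615]
   z233 n18 x [-8.6 12.5] y [-15.  -14.2  10.6] [  0.455 -12.926]
   z245 n19 x [-10.7  10.9] y [-14.9 -13.9 -12.8] [  0.021 -13.949]
   z257 n18 x [-7.9 13.3] y [-15.1 -14.  -13. ] [-9.0000e-03 -1.3913e+01]
   z269 n28 x [-12.7  13.4] y [-15.5 -13.7 -10.3] [-4.0000e-03 -1.3384e+01]
top plate 1977 x [-55.6  54.6] y [-109.3   47.1] z [ 5.5 12.6 17.8] rect [-0.1 30. ] [157.9 339.3] 0.4
top rec 571 x [-28.6  27.8] y [-100.   -43.1] z [88.3 92.4 95.4] rect [ -0.6 -71.3] [60.3 59.7] 89.6
top amber 62 x [-9.6 10.8] y [-13.5 -11.1] z [214.5 241.8 269.4] rect [  1.6 -12.5] [23.1  2.7] 5.0
```

Call:
drive_tool --moves '[{"x":0,"y":-0.0007,"z":0.01,"yaw":0,"gripper":1},{"x":0,"y":0,"z":0.02,"yaw":0,"gripper":1},{"x":0,"y":0,"z":0.02,"yaw":0,"gripper":1},{"x":0,"y":0,"z":0.02,"yaw":0,"gripper":1},{"x":0,"y":0,"z":0.02,"yaw":0,"gripper":1},{"x":0,"y":0,"z":0.02,"yaw":0,"gripper":1},{"x":0,"y":0,"z":0.02,"yaw":0,"gripper":1},{"x":0,"y":0,"z":0.015,"yaw":0,"gripper":1},{"x":0,"y":0,"z":0.01,"yaw":0,"gripper":1},{"x":0,"y":0,"z":0.008,"yaw":0,"gripper":1},{"x":0,"y":0,"z":0.0045,"yaw":0,"gripper":1},{"x":0,"y":0,"z":0,"yaw":0,"gripper":1},{"x":0,"y":0,"z":0,"yaw":0,"gripper":1},{"x":0,"y":0,"z":0,"yaw":0,"gripper":1},{"x":0,"y":0,"z":0,"yaw":0,"gripper":1}]'

```text
time_s: 18.65
tool_pos: [0.4865, 0.2253, 0.0838]
eef_rot: [-0.0, 0.995, 0.097, 0.001]
wrist_force: [-0.5, -0.7, -0.9]
gripper_width: 0.0257
```

```bash
python3 chk.py b; sed 's/.*snap(.top.).*hsv=.*$//' lev.py | sed '1s/.*/from h import */' >l2.py; python3 l2.py
python3 - <<'E'
import cv2,numpy as np
w=cv2.imread('pics/wrist_b.png'); s=cv2.imread('pics/scene_b.png')
cv2.imwrite('pics/fin.png',np.vstack([w[0:340,100:540][:, :],cv2.resize(s[130:240,180:500],(440,151+0),interpolation=2)]))
E
```

```text
cur ang 0.1941 pos [0.4865 0.2253 0.0838] tilt z [ 1.2e-03  2.0e-04 -1.0e+00]; tool yaw 0.0001 then x 0.0002 y 0.0002 z 0.0018 F [-0.5 -0.7 -0.9] w 0.0257 t 18.65
wrist plate 9901 x [-53.   53.7] y [-55.1  16.2] z [10.8 12.3 13.5] rect [ 0.5 27.3] [197.7 110.4] 89.8
wrist lamp 34960 x [-31.8  33.1] y [ 44.5 108.8] z [93.1 95.2 96.7] rect [ 0.7 75.9] [69.7 68.8] 0.0
wrist rec 2763 x [-18.5  20.4] y [-60.7 -42.6] z [88.3 91.9 93.2] rect [  0.8 -52.3] [21.6 41. ] 89.4
wrist amber 4511 x [-9.5 11.5] y [-10.9  13.8] z [ 48.4 100.8 115.3] rect [0.9 0.5] [27.8 21.9] 89.9
   z44 n308 x [-9.2 11.2] y [12.8 13.2 13.7] [1.0000e-03 1.3219e+01]
   z56 n390 x [-8.9 11.1] y [12.8 13.3 13.7] [1.0000e-03 1.3235e+01]
   z68 n464 x [-9.1 11.1] y [12.8 13.2 13.7] [1.0000e-03 1.3235e+01]
   z80 n589 x [-9.2 11.3] y [12.7 13.2 13.8] [1.0000e-03 1.3238e+01]
   z92 n742 x [-9.1 11.2] y [12.6 13.2 13.8] [2.0000e-03 1.3215e+01]
   z104 n1927 x [-9.5 11.5] y [-10.5  11.9  13.7] [-0.027  8.059]
   z116 n45 x [-7.1  8.9] y [-8.1  3.7  9.5] [0.32  3.561]
scene plate 1480 x [-42.8  57.5] y [-109.2  162.8] z [ 5.9 
[... 655 characters left out ...]
.2] [ -0.043 -12.103]
   z104 n21 x [-11.8  12.7] y [-13.1 -11.4  -8.1] [ -0.04  -11.061]
top plate 1402 x [-62.2  66.9] y [-124.6   16.7] z [ 5.4 12.4 17.7] rect [-0.4 30.3] [158.6 335.8] 0.2
top rec 575 x [-28.6  27.5] y [-100.   -43.2] z [88.8 92.4 95.6] rect [ -0.6 -71.6] [60.2 59.3] 88.8
top amber 22 x [-9.   9.6] y [-11.3 -10.1] z [46.3 63.1 79.4] rect [  0.1 -10.6] [ 1.3 19.4] 88.5Traceback (most recent call last):
  File "l2.py", line 7, in <module>
    k,l,st,ce=cv2.connectedComponentsWithStats(red.astype(np.uint8)); i=1+st[1:,4].argmax()
                                                                          ~~~~~~~~~~~~~~~^^
ValueError: attempt to get argmax of an empty sequence
```

View pics/fin.png

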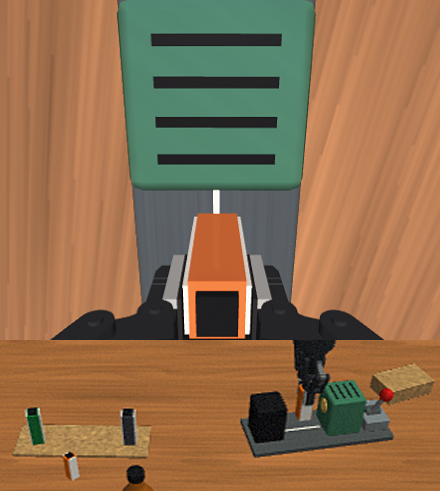

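The final view shows the glass upright in the gap, centred on the white line and square to the lamp house. The ball is over to the on side and the other glasses are undisturbed. I'll trim by 1 mm and recheck.

Call:
drive_tool --moves '[{"x":-0.0003,"y":0.001,"z":0.001,"yaw":0,"gripper":1},{"x":0,"y":0,"z":0,"yaw":0,"gripper":1},{"x":0,"y":0,"z":0,"yaw":0,"gripper":1},{"x":0,"y":0,"z":0,"yaw":0,"gripper":1},{"x":0,"y":0,"z":0,"yaw":0,"gripper":1},{"x":0,"y":0,"z":0,"yaw":0,"gripper":1}]'

```text
time_s: 19.45
tool_pos: [0.486, 0.2241, 0.0822]
eef_rot: [0.0, 0.995, 0.097, 0.0]
wrist_force: [-0.2, 0.2, -1.6]
gripper_width: 0.0254
```

```bash
python3 chk.py c | grep -E 'cur|wrist|  z'|head -9
python3 - <<'E'
from h import *
p,d,c=load('scene'); h=cv2.cvtColor(p,cv2.COLOR_RGB2HSV)
red=((h[...,0]<6)|(h[...,0]>174))&(h[...,1]>180)&(h[...,2]>90)
k,l,st,ce=cv2.connectedComponentsWithStats(red.astype(np.uint8)); i=1+st[1:,4].argmax(); print('ball',ce[i],onplane(c,ce[i],.105))
print(np.abs(sensors.observe()['dq']).max())
E
```

```text
cur ang 0.1941 pos [0.486  0.2241 0.0822] tilt z [ 1.e-04 -0.e+00 -1.e+00]; tool yaw 0.0001 then x 0.0008 y -0.0009 z 0.0002 F [-0.2  0.2 -1.6] w 0.0254 t 19.45
wrist plate 10297 x [-53.   53.5] y [-55.3  16.7] z [10.9 12.3 13.6] rect [ 0.5 27.5] [194.6 110.5] 89.9
wrist lamp 35219 x [-31.8  33.1] y [ 44.4 107.4] z [93.2 95.2 96.7] rect [ 0.6 75.3] [66.8 69.6] 89.9
wrist rec 2708 x [-19.   19.5] y [-60.1 -42.5] z [88.2 91.9 93.1] rect [  0.2 -51.9] [21.1 40.5] 89.6
wrist amber 4511 x [-10.2  10.9] y [-11.9  12.8] z [ 46.5  98.9 113.7] rect [ 0.2 -0.5] [27.5 22.1] 89.5
   z42 n307 x [-10.   10.5] y [11.7 12.1 12.6] [2.0000e-03 1.2141e+01]
   z54 n385 x [-9.7 10.3] y [11.7 12.2 12.7] [3.0000e-03 1.2188e+01]
   z66 n473 x [-9.8 10.5] y [11.7 12.2 12.6] [-2.000e-03  1.218e+01]
   z78 n580 x [-9.8 10.5] y [11.6 12.2 12.7] [-0.    12.188]
ball [460.86363636 169.27272727] [[0.49854909 0.3741267  0.105     ]]
0.0015532192783848215
```

Everything agrees to within about 1 mm and the lever is unchanged, so I'm handing in.

```bash
python3 -c "
from workcell import close_job
print(close_job())"
```

```text
the job is handed in; nothing more can be done
None
```

I pushed the lamp switch fully on, then picked up the amber glass by its two frosted faces. The job was handed in at about 19.6 s with the glass held upright in the light path.

- **Switch:** I pushed until the end stop gave 8 N. The ball was then at comparator x = 38.3 mm (38.4 expected), and the last scene picture showed it in the same place.
- **Glass position:** my last wrist-camera check put the glass axis within about 1 mm of the beam. The window was about 64.5 mm above the bench (65 wanted); I worked that out from the tool height and the grasp, with depth readings in agreement.
- **Glass attitude:** the clear faces were square to the lenses within about 0.2°, with no visible tilt. The gripper opening was 25.4 mm and the arm was still.
- **Other objects:** the green and smoke glasses still stood on the tray in the last picture. I did not measure the oil bottle and wax jar again, but the arm went nowhere near them.
- **Disagreements:** the scene camera's depth puts the comparator about 2–3 mm off in x compared with the wrist and top cameras. I relied on the wrist camera, which saw the glass and lamp house together. A two-camera check of the ball failed at the end because the arm hid it from the top camera.

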